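Set up the vegetable slicer

ROBOT

A 6-joint arm with a two-finger parallel gripper is mounted at the origin on a cart in front of the work surface, level with it; the furniture and walls round the work are solid. World frame = base frame: x ahead of the robot, y to its left, z up, the work surface at z = 0. Lengths are in m, angles in rad, forces in N, time in s.
With the tool pointing down it reaches from about 0.425 to 0.925 m from the base axis. Payload 12.5 kg.
Tool frame: the origin (TCP) lies on the centre line of the jaws, within the pads' length; the fingertips stand ahead of it and the grasp point (between the pads) lies 5 mm behind it (nose_length is the z of the fingertips in the tool frame, in m); z points along the fingers, y is the line along which they close (so a half turn about z gives the same grasp; the last joint's range is limited). The gripper opens to 85 mm and grips with 20 to 120 N. Pads are 22 mm wide; open, the fingers measure 114 mm over their backs; the gripper's body (76 mm by 85 mm) begins 54 mm behind the grasp point. The pads swing forward as they close: fully open they stand 13 mm farther back than shut.
Start: joints at [1.132, 0.491, 1.559, -0, 1.092, -0.106], TCP at [0.204, 0.591, 0.245] pointing down, gripper open.
Joint ranges: [-3.1, 3.1], [-0.84, 2.19], [0.05, 2.79], [-1.13, 4.28], [0.06, 2.93], [-2.69, 2.69]. Speed limits (rad/s): [2.22, 2.22, 2.79, 3.14, 3.14, 3.14].

INTERFACE

Orientations are given as a unit quaternion [x, y, z, w].
In Python, from plant import get_obs, snapshot, hand_in, nose_length gives the robot as it stands.
- The arm moves only by the shell command python3 -m crank 'ROWS' [OPENING] [FORCE]. ROWS is JSON, a list of rows, each an object with "delta_pos": the shift along the tool's x, y, z in m, a list of three; "rotation": the turn, a rotation vector about the tool's x, y, z in rad, a list of three. A call has 1 to 5 rows; each row is the pose to reach, as a shift and turn from the pose commanded when the call began, along the tool's axes at that moment; what a row does not reach only later rows make up. A row lasts 1/10 s, in which the tool goes at most 50 mm and 8.59 degrees, less where a joint would pass 70% of its speed; a pose out of reach is approached as far as the arm can. A call with a gripper value outside its range is refused whole. OPENING is the opening, from 0 (shut) to 1 (fully open), set as the call begins (- or left out, the last holds). The fingers move at their own pace and stop on an object; FORCE is the grip in N (left out, the last holds). Time passes only in rows, so rows that repeat a pose let the fingers close. It gives the time, the measured TCP pose, the force, the opening and the grip force at its end, in the units of the state.
- get_obs(): the state, without advancing time (a new reading comes with each control period).
- snapshot(name): name is "side" or "top"; returns a dict with "color" (384x512x3 uint8, red, green, blue), "camera_matrix" (3x3 intrinsics, pixels), "origin" and "attitude" of the camera in the world. Camera axes: x right, y down, z forward; pixel columns grow to the right and rows downward; lengths in m; the calibration is good to about 2 mm. A picture is of the moment at which its call begins. There is no depth.
- hand_in(): hands the job in; it is judged then, once.
The state is a dict: "time_s": time; "joints": joint angles; "qd": joint speeds; "tau": joint torques, N m; "position": TCP position; "eef_rot": TCP orientation; "force": force on the tool from outside, world axes, zero at the start; "ft_torque": the same for the moment, N m; "finger_gap": finger opening in m; "grasp_force": force on a finger pad.
Only numpy, scipy, OpenCV 4.12 (cv2) and the standard library are available. Lean on these libraries where they do the work, as an engineer would, in place of code of your own. Each camera call takes 0.05 s, during which the arm holds its last target. There are 200 camera calls.

TASK

Get the vegetable slicer ready for use: thread the ribbed ejector plate down its square drive spindle first, then the slicing disc on top of it, both hub up, and push them down past the spring catches until they are fully home, with the lid still open. Then swing the lid fully shut, and leave everything else on the worktop where it is.

Things in the scene. Friction and masses are not known exactly. Their poses are not given: they have to be found in the camera images.
- slicer: Vegetable slicer, fixed to the worktop: white body 164x164 mm, 52 mm high; on it an open round metal chamber, inside radius 62 mm, wall to 97 mm above the worktop. Origin on the worktop under the drive spindle; z up, x and y along its sides. The discharge spout points to its -x and reaches 95 mm from the origin; the lid hinge is on its -y side.
- seat (a point): Centre of the chamber floor, at the foot of the spindle, 55 mm above the worktop and 42 mm below the chamber's rim; axes as the slicer's. The steel spindle rises from it, 18 mm square with its flats along x and y, full size to 56 mm above the seat, then a tapered nose.
- spindle_tip (a point): Top of the spindle's nose (9 mm square there), 66 mm above the seat; axes as the slicer's.
- catches (a point): On the spindle's axis 12 mm above the seat, where a spring-loaded ball stands 3 mm proud of each of the four flats. A ring lowered loosely stops on them, its underside about 14 mm above the seat; the weight of both rings does not pass them, a push of 5 to 12 N does; keep pushing, lightly, down to the floor. Pushing on the upper ring's hub pushes both.
- ejector: Ejector plate, white plastic, loose: plate 104 mm across, 5 mm thick, four ribs 13 mm high on the diagonals outside radius 31 mm; square hub 40x40 mm, its top 34 mm above the underside, 21 mm square hole right through, 2 mm lead-in at the foot. Origin: centre of underside; z up through the hub, x and y square to the hub's sides; fits at every quarter turn. 0.11 kg. Home: origin at the seat.
- disc: Slicing disc, steel with black hub, loose: plate 110 mm across, 4 mm thick, two blades to 8 mm high on a diagonal, outside radius 28; square hub 40x40 mm, top 37 mm above the underside; 21 mm square hole, 2 mm lead-in, only 10 mm wide in the top 3 mm. Origin, axes and quarter turns as the ejector's. 0.19 kg. Home: underside on the ejector's hub, 34 mm above the seat.
- slicer_lid (a joint): Lid angle in rad: 0 shut, 1.57 upright, 1.95 fully open, leaning out over the slicer's -y side. The hinge is stiff (0.3 N m): the lid stays where it is left, so push it all the way, 1 to 5 N near its free edge. It cannot shut while the rings stand on the catches.
- lid_hinge (a point): Middle of the lid's hinge line, at x 0, y -79 mm, z +42 mm from the seat in the slicer's axes; the line runs along x. Does not move with the lid.
- lid_push (a point): Point on the lid's flat outer face, 125 mm from the hinge line and 36 mm off the rim plane; moves with the lid. z: outward normal of that face (up when shut), y: to the free edge (at 148 mm; a thumb tab to 159 mm), x: along the hinge. Grey round lid, 137 mm across; on that face a feed tube with pusher, 60 mm wide, centred 49 mm from the hinge line, 91 mm off the rim plane.
- lemon: Lemon, 78x55x56 mm, lying loose near the front edge; leave it alone. Origin at the centre of its underside.
- salt_shaker: Salt shaker with rounded top, 44x44x90 mm, loose; leave it alone. Origin at the centre of its underside.
- honey_jar: Round glass honey jar with dark lid, 61x61x98 mm, loose; leave it alone. Origin at the centre of its underside.
- mug_a: White mug, 83x110x86 mm, loose; leave it alone. Origin at the centre of its underside.
- kitchen_timer: White round dial timer, 58x58x60 mm, loose, near the front edge to the right; leave it alone. Origin at the centre of its underside.

How it is judged:
On the way, in this order (a step that is already met when the one before it is completed fails the run):
1. the ejector plate is threaded on the spindle, hub up, resting on the catches or lower, with the lid still open (horizontal distance between ejector and seat below 0.005 m and angle between ejector's own z axis and vertical below 0.06 rad and z of ejector in the frame of seat below 0.02 m and value of joint slicer_lid above 1 rad), for 0.2 s.
2. ejector plate and slicing disc are both fully home on the spindle, with the lid still open (horizontal distance between each of ejector, disc and seat below 0.005 m and angle between each of ejector, disc's own z axis and vertical below 0.06 rad and z of ejector in the frame of seat below 0.003 m and z of disc in the frame of seat between 0.031 and 0.0375 m and value of joint slicer_lid above 1 rad), for 0.2 s.
At the end, for the whole second after the job is handed in: The ejector plate is on the spindle within 3 mm of the chamber floor, the slicing disc on its hub within 3.5 mm, both upright (0.06 rad) and centred on the spindle (5 mm), at rest; the lid is shut to within 0.05 rad (horizontal distance between each of ejector, disc and seat below 0.005 m and angle between each of ejector, disc's own z axis and vertical below 0.06 rad and z of ejector in the frame of seat below 0.003 m and z of disc in the frame of seat between 0.031 and 0.0375 m and value of joint slicer_lid below 0.05 rad and linear speed of each of disc, ejector below 0.02 m/s); the robot touches nothing.
It fails at once if the lemon is shifted by more than 30 mm (distance of lemon from where it was at the start of the episode above 0.03 m).
It fails at once if the salt shaker is shifted by more than 30 mm (distance of salt_shaker from where it was at the start of the episode above 0.03 m).
It fails at once if the honey jar is shifted by more than 30 mm (distance of honey_jar from where it was at the start of the episode above 0.03 m).
It fails at once if the mug is shifted by more than 30 mm (distance of mug_a from where it was at the start of the episode above 0.03 m).
It fails at once if the kitchen timer is shifted by more than 30 mm (distance of kitchen_timer from where it was at the start of the episode above 0.03 m).
It also fails if it takes over 67 s, if anything falls off the work surface, if the arm or the gripper's body presses on something with over 40 N, if the wrist force passes 120 N, or if a joint passes its speed limit or range.

## Working session

There is one attempt and no reset: what is moved stays moved. The work goes in short steps, Python scripts to look and compute and a shell command to move; the robot and the scene stay as the last step left them, time stands still between calls to the robot, and variables do not carry over. Pictures are saved under pics/ and viewed, at most 10 in all, crops included, and the job is handed in when it is done.

```bash
mkdir -p pics; ls; python3 - <<'E'
from plant import *
import cv2,pickle
o=get_obs();print(o, nose_length if not callable(nose_length) else nose_length())
for n in("side","top"):
    s=snapshot(n);pickle.dump(s,open(f"{n}0.pkl","wb"));cv2.imwrite(f"pics/{n}0.png",s["color"][:,:,::-1]);print(n,s["camera_matrix"],s["origin"],s["attitude"])
E
```

```text
pics
{'time_s': 0.0, 'joints': array([ 1.13239320e+00,  4.91544345e-01,  1.55946619e+00, -1.23844974e-05,
        1.09169023e+00, -1.05628090e-01]), 'qd': array([-0.00117531,  0.00090423, -0.0008949 ,  0.00173954,  0.00045449,
        0.0002735 ]), 'tau': array([-4.40739677e-03, -6.18458748e+01, -2.61587638e+01, -2.60862371e-04,
        4.14270980e-03, -6.07445443e-06]), 'position': array([0.20407216, 0.59051589, 0.24473142]), 'eef_rot': array([ 1.65618004e-01,  9.86189824e-01, -5.35156675e-04, -1.43567738e-04]), 'force': array([-0.5538411,  0.7925267,  0.3519753]), 'ft_torque': array([-0.00066129,  0.00827718, -0.02458853]), 'grasp_force': 0.0, 'finger_gap': 0.08531839109623181} 0.014
side [[491.06563173   0.         251.5612909 ]
 [  0.         491.06563173 188.38010352]
 [  0.           0.           1.        ]] [-0.34206915 -0.62424002  0.82358199] [ 0.79033086 -0.39190662  0.2212501  -0.41573396]
top [[434.6592382    0.         253.27578779]
 [  0.         434.6592382  185.74912668]
 [  0.           0.           1.        ]] [ 0.34956689 -0.00923782  1.27483339] [-0.69678686  0.71334207 -0.05352264  0.05259734]
```

View pics/side0.png

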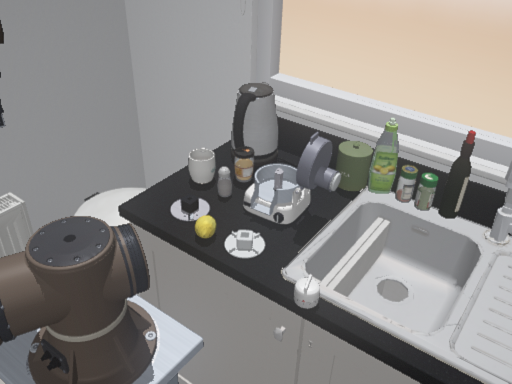

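View pics/top0.png

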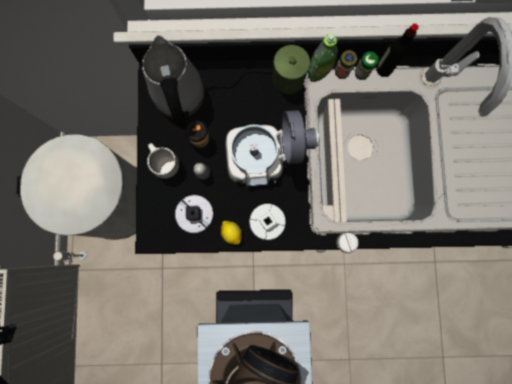

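The side view shows the ejector (white, ~245,243), the disc (steel with black hub, ~190,207) and the slicer (~278,190, lid open to the right). In the top view they are at (268,222), (194,214) and (256,153). The lemon sits between the rings at (231,232).

```bash
cat > h.py <<'E'
import numpy as np,cv2,pickle
from scipy.spatial.transform import Rotation as R
def cast(s,px,z):
    px=np.atleast_2d(np.asarray(px,float));K=s["camera_matrix"]
    d=np.c_[(px-K[:2,2])/[K[0,0],K[1,1]],np.ones(len(px))]@R.from_quat(s["attitude"]).as_matrix().T
    o=np.asarray(s["origin"]);return o+d*((z-o[2])/d[:,2])[:,None]
def proj(s,P):
    K=s["camera_matrix"];c=(np.atleast_2d(P)-s["origin"])@R.from_quat(s["attitude"]).as_matrix()
    return c[:,:2]/c[:,2:]*[K[0,0],K[1,1]]+K[:2,2]
E
python3 - <<'E'
from h import *
t=pickle.load(open("top0.pkl","rb"));s=pickle.load(open("side0.pkl","rb"))
a=cv2.resize(t["color"][110:250,165:325],None,fx=5,fy=4.2857,interpolation=cv2.INTER_CUBIC)
a=cv2.resize(t["color"][110:250,140:330],None,fx=4.2,fy=4.2,interpolation=cv2.INTER_CUBIC)
cv2.imwrite("pics/tc.png",a[:,:,::-1])
b=cv2.resize(s["color"][130:260,160:350],None,fx=4.2,fy=4.2,interpolation=cv2.INTER_CUBIC)
cv2.imwrite("pics/sc.png",b[:,:,::-1])
for n,p,z in(("ej",(268,222),.0),("disc",(194,214),0.004),("slicer",(256,153),.1),("timer",(348,242),.06),("lemon",(231,232),.03),("salt",(202,171),.09)):print(n,cast(t,p,z))
E
```

```text
ej [[ 0.43410483 -0.05378773  0.        ]]
disc [[0.46231592 0.16232519 0.004     ]]
slicer [[ 0.61874371 -0.02255375  0.1       ]]
timer [[ 0.36956633 -0.27182103  0.06      ]]
lemon [[0.40613019 0.05351782 0.03      ]]
salt [[0.57353983 0.12818671 0.09      ]]
```

View pics/tc.png

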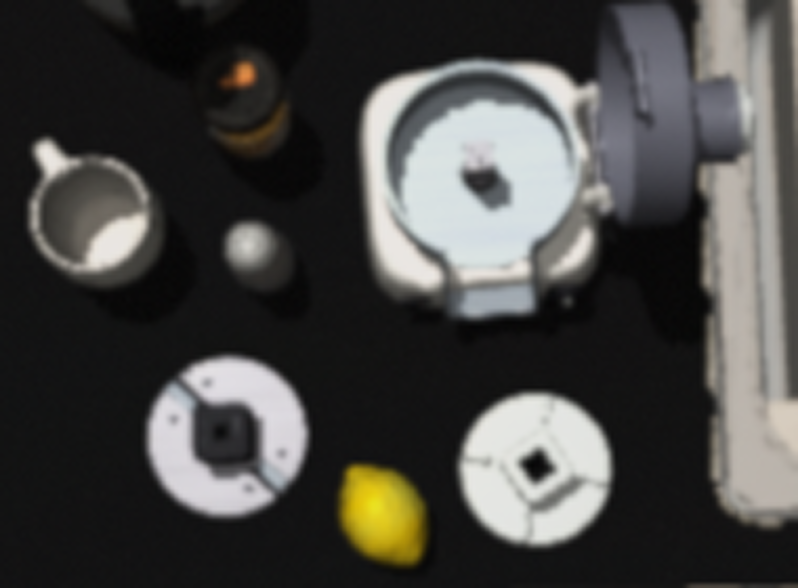

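View pics/sc.png

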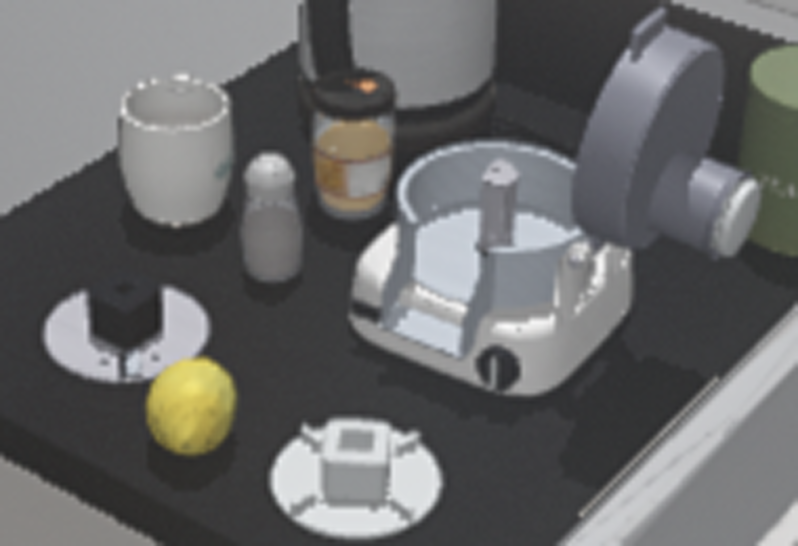

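The crops show the following:
- **Top crop:** ejector hub and hole at (537,465), turned about 35-45°. Disc hub at (222,433), nearly square to the slicer. Spindle at (480,175), and the lid open to the right.
- **Side crop:** spindle tip at (500,165).

Next I measure these.

```bash
python3 - <<'E'
from h import *
t=pickle.load(open("top0.pkl","rb"));s=pickle.load(open("side0.pkl","rb"))
def full(c,f=4.2,o=(140,110)): return (np.array(c,float)+.5)/f-.5+np.array(o)
g=cv2.cvtColor(t["color"],cv2.COLOR_RGB2GRAY)
def comp(img,th,p):
    n,l,st,c=cv2.connectedComponentsWithStats((img>th).astype(np.uint8),connectivity=4)
    k=l[p[1],p[0]];m=(l==k).astype(np.uint8);cs,_=cv2.findContours(m,cv2.RETR_EXTERNAL,cv2.CHAIN_APPROX_NONE);return max(cs,key=cv2.contourArea)
def circ(c,z):
    w=cast(t,cv2.convexHull(c)[:,0],z)
    (x,y),r=cv2.minEnclosingCircle(w[:,:2].astype(np.float32));e=cv2.fitEllipse(w[:,None,:2].astype(np.float32)*1000);return x,y,r,e
for n,p,z in(("ej",(258,226),.005),("disc",(185,208),.004)):
    c=comp(g,110,p);print(n,circ(c,z),g[p[1],p[0]])
# hole in ejector top, hub dark of disc : subpixel threshold in upscaled crop
U=cv2.resize(g,None,fx=8,fy=8,interpolation=cv2.INTER_CUBIC)
def blob(cx,cy,h,th):
    x0,y0=int((cx-h)*8),int((cy-h)*8);w=U[y0:y0+16*h,x0:x0+16*h]
    n,l,st,ce=cv2.connectedComponentsWithStats((w<th).astype(np.uint8),connectivity=4)
    k=min((k for k in range(1,n) if st[k,4]>150),key=lambda k:np.hypot(*(ce[k]-8*h)))
    cs,_=cv2.findContours((l==k).astype(np.uint8),cv2.RETR_EXTERNAL,cv2.CHAIN_APPROX_NONE);c=max(cs,key=cv2.contourArea)[:,0]
    return (c+[x0,y0]+.5)/8-.5
def rect(b,z):
    w=cast(t,b,z)[:,:2]*1000;return cv2.minAreaRect(w.astype(np.float32))
print("ej hole",rect(blob(*full((537,465)),7,100),.034))
print("disc hub",rect(blob(*full((224,436)),12,90),.037))
# slicer body
c=comp(g,120,tuple(np.round(full((400,275))).astype(int)));
print("body",rect(c[:,0],.052))
for nm,p in(("tip",(480,152)),):print(nm,cast(t,full(p),.121))
# triangulate spindle tip
def ray(s,p):
    a=cast(s,p,.2)[0];b=cast(s,p,0)[0];return a,(b-a)/np.linalg.norm(b-a)
def tri(pt,ps):
    a,d=ray(t,pt);b,e=ray(s,ps);k=np.linalg.lstsq(np.c_[d,-e],b-a,rcond=None)[0];return a+d*k[0],b+e*k[1]
fs=lambda p:full(p,4.2,(160,130))
print("tip tri",tri(full((480,152)),fs((500,167))))
print("tip side",cast(s,fs((500,167)),.121))
print("ej hub centre side z.034",cast(s,fs((357,441)),.034),"disc",cast(s,fs((125,288)),.037))
print("lid hinge-ish free edge tri",tri(full((625,45)),fs((650,35))))
E
```

```text
ej (0.4365224242210388, -0.051004234701395035, 0.05293507128953934, ((436.4543151855469, -50.94380569458008), (104.6913070678711, 105.07831573486328), 17.76801300048828)) 228
disc (0.4583061933517456, 0.16980771720409393, 0.053072407841682434, ((452.1445007324219, 176.262451171875), (71.68524932861328, 104.1883316040039), 133.57940673828125)) 147
ej hole ((435.9766845703125, -50.99508285522461), (17.652400970458984, 17.229694366455078), 32.27494812011719)
disc hub ((459.6443786621094, 158.6497802734375), (44.42610168457031, 52.41202163696289), 89.98495483398438)
body ((626.1970825195312, -24.408294677734375), (176.26693725585938, 173.56460571289062), 88.65245056152344)
tip [[ 0.63408931 -0.01710099  0.121     ]]
tip tri (array([ 0.63412903, -0.01710209,  0.12083894]), array([ 0.63292548, -0.01552948,  0.12053145]))
tip side [[ 0.63227569 -0.01593516  0.121     ]]
ej hub centre side z.034 [[ 0.43655923 -0.04926467  0.034     ]] disc [[0.46568778 0.16571829 0.037     ]]
lid hinge-ish free edge tri (array([ 0.66908586, -0.10343823,  0.23354787]), array([ 0.66491489, -0.09750552,  0.2317313 ]))
```

```bash
python3 - <<'E'
from h import *
t=pickle.load(open("top0.pkl","rb"));s=pickle.load(open("side0.pkl","rb"))
full=lambda c,f=4.2,o=(140,110):(np.array(c,float)+.5)/f-.5+np.array(o)
g=cv2.cvtColor(t["color"],cv2.COLOR_RGB2GRAY)
# disc: all bright pixels in window
m=np.zeros_like(g);m[192:238,170:218]=(g[192:238,170:218]>75)
c=np.argwhere(m)[:,::-1]
h=cv2.convexHull(c.astype(np.int32))[:,0]
e=cv2.fitEllipse(cast(t,h,.004)[:,None,:2].astype(np.float32)*1000);print("disc",e)
for a,b in(((173,382),(278,490)),):
    d=cast(t,full([a,b]),.008);v=d[1]-d[0];print("blade dir",np.degrees(np.arctan2(v[1],v[0])),d.mean(0))
# body left edge lines: per row first bright px
def line(P,z):
    w=cast(t,P,z)[:,:2];vx,vy,x,y=cv2.fitLine(w.astype(np.float32),cv2.DIST_HUBER,0,.01,.01).ravel();return np.degrees(np.arctan2(vy,vx))%180,(x,y)
def edge(v,th=110):
    k=np.argmax(v>th);return k-1+(th-v[k-1])/(v[k]-v[k-1]) 
gf=g.astype(float)
L=[(215+edge(gf[y,215:260]),y) for y in range(138,172)]
print("left",line(np.array(L),.045)); print([round(p[0],1) for p in L][::4])
T=[(x,115+edge(gf[115:150,x])) for x in list(range(236,245))+list(range(266,274))]
print("top",line(np.array(T),.045),[round(p[1],1) for p in T])
# side image: rim circle of chamber & lower-left body edges
sg=cv2.cvtColor(s["color"],cv2.COLOR_RGB2GRAY)
# spout opening: two lower corners and two spout wall edges at tc
for n,p,z in(("spoutL",(447,312),.055),("spoutR",(535,312),.055)):print(n,cast(t,full(p),z))
U=cv2.resize(t["color"][115:190,215:300],None,fx=7,fy=7,interpolation=cv2.INTER_CUBIC)
D=cv2.resize(t["color"][190:240,168:220],None,fx=7,fy=7,interpolation=cv2.INTER_CUBIC)
V=cv2.resize(s["color"][155:230,235:320],None,fx=7,fy=7,interpolation=cv2.INTER_CUBIC)
o=np.zeros((525,595+0,3),np.uint8);o=U
cv2.imwrite("pics/z1.png",o[:,:,::-1])
E
```

```text
disc ((464.3740234375, 163.33444213867188), (112.03407287597656, 112.65151977539062), 0.7483011484146118)
blade dir -136.5962714139139 [0.46385085 0.16395756 0.008     ]
left (np.float32(4.039233), (np.float32(0.6289704), np.float32(0.06209601)))
[np.float64(225.9), np.float64(225.6), np.float64(225.8), np.float64(226.2), np.float64(226.5), np.float64(226.8), np.float64(227.2), np.float64(227.6), np.float64(228.5)]
top (np.float32(91.65276), (np.float32(0.71298367), np.float32(-0.028979262))) [np.float64(127.3), np.float64(127.1), np.float64(126.9), np.float64(126.7), np.float64(126.5), np.float64(126.4), np.float64(126.3), np.float64(126.1), np.float64(125.8), np.float64(124.5), np.float64(124.6), np.float64(124.8), np.float64(124.9), np.float64(125.1), np.float64(125.4), np.float64(125.8), np.float64(126.3)]
spoutL [[0.5399459  0.00738472 0.055     ]]
spoutR [[ 0.53854664 -0.05210747  0.055     ]]
```

View pics/z1.png

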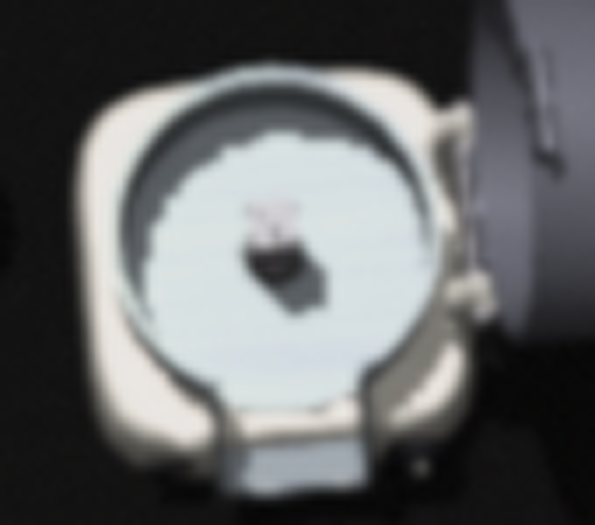

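The slicer yaw is about 3°, with the spindle near (0.633,-0.016) and the spout end 94.5 mm away (given as 95). The ejector is at (0.436,-0.051) with yaw 32°. The disc is at (0.464,0.163) with yaw about -1.6°, and its fitted diameter of 112 mm is close to the given 110. Time to move.

```bash
cat > d.py <<'E'
import sys,numpy as np
from plant import get_obs
from scipy.spatial.transform import Rotation as R
# target TCP x y z and heading (deg) of tool x, tool down -> shift and turn in tool axes
def go(x,y,z,phi):
    o=get_obs();c=R.from_quat(o["eef_rot"]);f=np.radians(phi)
    X=np.array([np.cos(f),np.sin(f),0]);Z=np.array([0,0,-1.]);T=R.from_matrix(np.c_[X,np.cross(Z,X),Z])
    print("pos",o["position"].round(4),"F",o["force"].round(1),"gap",round(o["finger_gap"],4),"t",round(o["time_s"],2))
    print("delta",c.inv().apply(np.array([x,y,z])-o["position"]).round(4),"rot",(c.inv()*T).as_rotvec().round(4))
if __name__=="__main__": go(*map(float,sys.argv[1:5]))
E
python3 d.py .46 .22 .21 122
```

```text
pos [0.2041 0.5906 0.2448] F [-0.7  0.1  0. ] gap 0.0858 t 0.1
delta [-0.363  -0.2666  0.035 ] rot [-1.000e-03  2.000e-04  6.795e-01]
```

```bash
P='{"delta_pos":[-0.363,-0.267,0.035],"rotation":[-0.001,0,0.68]}'; python3 -m crank '[{"delta_pos":[-0.363,-0.267,0.035],"rotation":[-0.001,0,0.68]},{"delta_pos":[-0.363,-0.267,0.035],"rotation":[-0.001,0,0.68]},{"delta_pos":[-0.363,-0.267,0.035],"rotation":[-0.001,0,0.68]},{"delta_pos":[-0.363,-0.267,0.035],"rotation":[-0.001,0,0.68]},{"delta_pos":[-0.363,-0.267,0.035],"rotation":[-0.001,0,0.68]}]'; python3 d.py .436 -.0505 .15 122
```

```text
time_s: 0.6
position: [0.3463, 0.3838, 0.2257]
eef_rot: [0.487, 0.873, 0.0, 0.0]
force: [0.4, 0.7, -0.8]
finger_gap: 0.0854
grasp_force: 0.0
pos [0.3463 0.3838 0.2257] F [ 0.4  0.7 -0.8] gap 0.0854 t 0.6
delta [-0.4168 -0.1517  0.0754] rot [ 0.0008 -0.0003 -0.0058]
```

```bash
python3 d.py .47 .15 .21 122
```

```text
pos [0.3463 0.3838 0.2257] F [ 0.4  0.7 -0.8] gap 0.0854 t 0.6
delta [-0.2639 -0.0175  0.0156] rot [ 0.0008 -0.0003 -0.0058]
```

```bash
python3 -m crank '[{"delta_pos":[-0.264,-0.018,0.016],"rotation":[0,0,0]},{"delta_pos":[-0.264,-0.018,0.016],"rotation":[0,0,0]},{"delta_pos":[-0.264,-0.018,0.016],"rotation":[0,0,0]},{"delta_pos":[-0.264,-0.018,0.016],"rotation":[0,0,0]},{"delta_pos":[-0.264,-0.018,0.016],"rotation":[0,0,0]}]'; python3 d.py .4363 -.0505 .12 122
```

```text
time_s: 1.1
position: [0.4637, 0.1634, 0.2106]
eef_rot: [0.485, 0.875, 0.001, 0.0]
force: [0.7, 0.6, 0.3]
finger_gap: 0.0855
grasp_force: 0.0
pos [0.4637 0.1634 0.2106] F [0.7 0.6 0.3] gap 0.0855 t 1.1
delta [-0.167  -0.1366  0.0904] rot [ 0.001  -0.0004 -0.0004]
```

```bash
python3 -m crank '[{"delta_pos":[-0.167,-0.137,0.09],"rotation":[0,0,0]},{"delta_pos":[-0.167,-0.137,0.09],"rotation":[0,0,0]},{"delta_pos":[-0.167,-0.137,0.09],"rotation":[0,0,0]},{"delta_pos":[-0.167,-0.137,0.09],"rotation":[0,0,0]},{"delta_pos":[-0.167,-0.137,0.09],"rotation":[0,0,0]}]';python3 -m crank '[{"delta_pos":[0,0,0],"rotation":[0,0,0]}]'; python3 d.py .4363 -.0505 .024 122
```

```text
time_s: 1.6
position: [0.4345, -0.051, 0.1195]
eef_rot: [0.486, 0.874, 0.0, -0.0]
force: [1.2, -0.3, 0.2]
finger_gap: 0.0847
grasp_force: 0.0
time_s: 1.7
position: [0.4345, -0.0515, 0.1191]
eef_rot: [0.487, 0.873, 0.0, -0.001]
force: [0.8, -0.4, 0.0]
finger_gap: 0.0854
grasp_force: 0.0
pos [ 0.4345 -0.0515  0.1191] F [ 0.8 -0.4  0. ] gap 0.0854 t 1.7
delta [-0.0003  0.0022  0.0951] rot [-0.001  -0.0023 -0.0046]
```

```bash
python3 -m crank '[{"delta_pos":[0,0.002,0.05],"rotation":[0,0,0]},{"delta_pos":[0,0.002,0.08],"rotation":[0,0,0]},{"delta_pos":[0,0.002,0.095],"rotation":[0,0,0]},{"delta_pos":[0,0.002,0.095],"rotation":[0,0,0]}]'; python3 -m crank '[{"delta_pos":[0,0,0],"rotation":[0,0,0]},{"delta_pos":[0,0,0],"rotation":[0,0,0]},{"delta_pos":[0,0,0],"rotation":[0,0,0]},{"delta_pos":[0,0,0],"rotation":[0,0,0]},{"delta_pos":[0,0,0],"rotation":[0,0,0]}]' 0 50;python3 -m crank '[{"delta_pos":[0,0,0],"rotation":[0,0,0]},{"delta_pos":[0,0,0],"rotation":[0,0,0]},{"delta_pos":[0,0,0],"rotation":[0,0,0]}]'; python3 d.py .4363 -.0505 .024 122
```

```text
time_s: 2.1
position: [0.4366, -0.0469, 0.0241]
eef_rot: [0.485, 0.875, 0.0, -0.002]
force: [-0.3, -0.2, -0.3]
finger_gap: 0.0856
grasp_force: 0.0
time_s: 2.6
position: [0.4376, -0.0476, 0.0267]
eef_rot: [0.485, 0.875, 0.001, 0.001]
force: [-0.6, 1.7, 10.5]
finger_gap: 0.039
grasp_force: 50.0
time_s: 2.9
position: [0.4376, -0.0476, 0.0267]
eef_rot: [0.485, 0.875, 0.001, 0.001]
force: [-0.6, 2.4, 9.8]
finger_gap: 0.039
grasp_force: 50.0
pos [ 0.4376 -0.0476  0.0267] F [-0.6  2.4  9.8] gap 0.039 t 2.9
delta [-0.0018 -0.0026  0.0027] rot [ 0.0024  0.0011 -0.    ]
```

```bash
python3 -m crank '[{"delta_pos":[0,0,-0.04],"rotation":[0,0,0]},{"delta_pos":[0,0,-0.09],"rotation":[0,0,0]},{"delta_pos":[0,0,-0.14],"rotation":[0,0,0]},{"delta_pos":[0,0,-0.165],"rotation":[0,0,0]},{"delta_pos":[0,0,-0.165],"rotation":[0,0,0]}]';  python3 d.py .633 -.0145 .190 93
```

```text
time_s: 3.4
position: [0.438, -0.048, 0.1943]
eef_rot: [0.485, 0.875, 0.001, 0.004]
force: [0.3, -0.4, -1.3]
finger_gap: 0.0389
grasp_force: 51.8
pos [ 0.438  -0.048   0.1943] F [ 0.3 -0.4 -1.3] gap 0.0389 t 3.4
delta [-0.0748  0.1831  0.0058] rot [0.0073 0.0034 0.5057]
```

```bash
python3 -m crank '[{"delta_pos":[-0.075,0.183,0.005],"rotation":[0.005,0.002,0.506]},{"delta_pos":[-0.075,0.183,0.005],"rotation":[0.005,0.002,0.506]},{"delta_pos":[-0.075,0.183,0.005],"rotation":[0.005,0.002,0.506]},{"delta_pos":[-0.075,0.183,0.005],"rotation":[0.005,0.002,0.506]},{"delta_pos":[-0.075,0.183,0.005],"rotation":[0.005,0.002,0.506]}]'; python3 -m crank '[{"delta_pos":[0,0,0],"rotation":[0,0,0]},{"delta_pos":[0,0,0],"rotation":[0,0,0]}]'; python3 d.py .633 -.0145 .150 93; python3 - <<'E'
from plant import *
import cv2,numpy as np,pickle
o=[]
s=snapshot("side");pickle.dump(s,open("s1.pkl","wb"));a=cv2.resize(s["color"][110:230,210:340],None,fx=4,fy=4,interpolation=cv2.INTER_CUBIC)
s=snapshot("top");pickle.dump(s,open("t1.pkl","wb"));b=cv2.resize(s["color"][100:220,200:270],None,fx=4,fy=4,interpolation=cv2.INTER_CUBIC)
cv2.imwrite("pics/s1.png",np.hstack([a,b])[:,:,::-1])
E
```

```text
time_s: 3.9
position: [0.6357, -0.0136, 0.1835]
eef_rot: [0.689, 0.725, -0.001, -0.002]
force: [0.1, 0.2, -2.4]
finger_gap: 0.039
grasp_force: 51.7
time_s: 4.1
position: [0.6308, -0.0145, 0.1849]
eef_rot: [0.688, 0.725, -0.002, -0.003]
force: [0.4, -0.4, -0.8]
finger_gap: 0.0385
grasp_force: 51.7
pos [ 0.6308 -0.0145  0.1849] F [ 0.4 -0.4 -0.8] gap 0.0385 t 4.1
delta [-0.0001  0.0024  0.0349] rot [-0.0065 -0.0018 -0.    ]
```

View pics/s1.png

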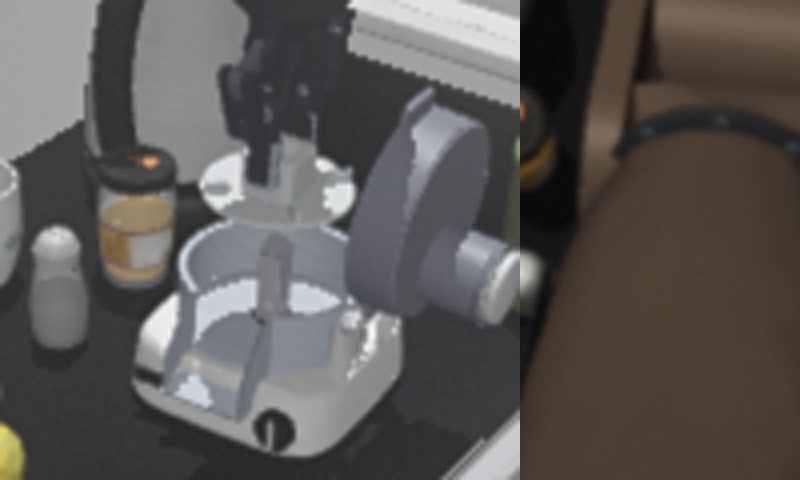

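```bash
python3 - <<'E'
from h import *
s=pickle.load(open("s1.pkl","rb"))
c=cv2.cvtColor(s["color"],cv2.COLOR_RGB2HSV);print(cast(s,[279.1,156.3],.162), cast(s,[210+273/4-.5,110+240/4-.5],.119),proj(s,[[.633,-.016,.121]]))
E
python3 d.py .633 -.0145 .150 93
```

```text
[[ 0.63200322 -0.01482684  0.162     ]] [[ 0.63295247 -0.01258395  0.119     ]] [[278.83391964 169.2803861 ]]
pos [ 0.6311 -0.0147  0.1857] F [-0.4  0.2 -1.8] gap 0.0389 t 4.2
delta [0.     0.0021 0.0357] rot [-0.0051 -0.0016 -0.0005]
```

```bash
python3 -m crank '[{"delta_pos":[0,0.002,0.02],"rotation":[-0.004,0,0]},{"delta_pos":[0,0.002,0.035],"rotation":[-0.004,0,0]},{"delta_pos":[0,0.002,0.045],"rotation":[-0.004,0,0]},{"delta_pos":[0,0.002,0.055],"rotation":[-0.004,0,0]}]'; python3 d.py .633 -.0145 .115 93
```

```text
time_s: 4.6
position: [0.6341, -0.0145, 0.131]
eef_rot: [0.689, 0.725, 0.001, 0.0]
force: [0.1, 0.4, -0.6]
finger_gap: 0.039
grasp_force: 51.8
pos [ 0.6341 -0.0145  0.131 ] F [ 0.1  0.4 -0.6] gap 0.039 t 4.6
delta [ 0.0001 -0.0011  0.016 ] rot [ 0.0015 -0.0012 -0.0006]
```

```bash
python3 -m crank '[{"delta_pos":[0,-0.001,0.012],"rotation":[0,0,0]},{"delta_pos":[0,-0.001,0.022],"rotation":[0,0,0]},{"delta_pos":[0,-0.001,0.030],"rotation":[0,0,0]},{"delta_pos":[0,-0.001,0.034],"rotation":[0,0,0]},{"delta_pos":[0,-0.001,0.034],"rotation":[0,0,0]}]'; python3 d.py .633 -.0145 .115 93
```

```text
time_s: 5.1
position: [0.634, -0.0144, 0.0967]
eef_rot: [0.689, 0.725, 0.001, 0.001]
force: [7.9, 0.6, -1.8]
finger_gap: 0.0388
grasp_force: 51.6
pos [ 0.634  -0.0144  0.0967] F [ 7.9  0.6 -1.8] gap 0.0388 t 5.1
delta [ 0.     -0.0009 -0.0183] rot [ 0.003  -0.0011 -0.0005]
```

```bash
python3 -m crank '[{"delta_pos":[0,0,0],"rotation":[0,0,0]},{"delta_pos":[0,0,0],"rotation":[0,0,0]},{"delta_pos":[0,0,0],"rotation":[0,0,0]},{"delta_pos":[0,0,0],"rotation":[0,0,0]}]' 0.8; python3 -m crank '[{"delta_pos":[0,0,-0.03],"rotation":[0,0,0]},{"delta_pos":[0,0,-0.08],"rotation":[0,0,0]},{"delta_pos":[0,0,-0.11],"rotation":[0,0,0]}]' 1; python3 d.py .48 .162 .18 91
```

```text
time_s: 5.5
position: [0.6325, -0.0143, 0.0967]
eef_rot: [0.688, 0.725, 0.0, -0.001]
force: [0.5, 0.2, -0.1]
finger_gap: 0.0681
grasp_force: 0.0
time_s: 5.8
position: [0.6332, -0.0145, 0.2097]
eef_rot: [0.688, 0.725, 0.001, 0.0]
force: [0.6, -0.8, 0.8]
finger_gap: 0.0853
grasp_force: 0.0
pos [ 0.6332 -0.0145  0.2097] F [ 0.6 -0.8  0.8] gap 0.0853 t 5.8
delta [ 0.1842 -0.1439  0.0297] rot [ 0.0017 -0.0011  0.0346]
```

```bash
python3 -m crank '[{"delta_pos":[0.185,-0.16,0.02],"rotation":[0,0,0.08]},{"delta_pos":[0.185,-0.16,0.02],"rotation":[0,0,0.08]},{"delta_pos":[0.185,-0.16,0.02],"rotation":[0,0,0.08]},{"delta_pos":[0.185,-0.16,0.02],"rotation":[0,0,0.08]},{"delta_pos":[0.185,-0.16,0.02],"rotation":[0,0,0.08]}]'; python3 -m crank '[{"delta_pos":[0,0,0],"rotation":[0,0,0]},{"delta_pos":[0,0,0],"rotation":[0,0,0]}]'; python3 d.py .4644 .1634 .10 88.5; python3 - <<'E'
from plant import *
import cv2,numpy as np,pickle
s=snapshot("side");pickle.dump(s,open("s2.pkl","wb"));a=cv2.resize(s["color"][130:230,160:340],None,fx=4.4,fy=4.4,interpolation=cv2.INTER_CUBIC)
cv2.imwrite("pics/s2.png",a[:,:,::-1])
E
```

```text
time_s: 6.3
position: [0.4615, 0.1631, 0.1871]
eef_rot: [0.717, 0.697, 0.0, -0.001]
force: [0.5, 0.7, -0.1]
finger_gap: 0.0849
grasp_force: 0.0
time_s: 6.5
position: [0.4632, 0.1626, 0.1874]
eef_rot: [0.716, 0.698, 0.001, -0.001]
force: [-0.2, -0.4, -0.1]
finger_gap: 0.085
grasp_force: 0.0
pos [0.4632 0.1626 0.1874] F [-0.2 -0.4 -0.1] gap 0.085 t 6.5
delta [0.0007 0.0012 0.0874] rot [ 0.     -0.0015  0.0002]
```

View pics/s2.png

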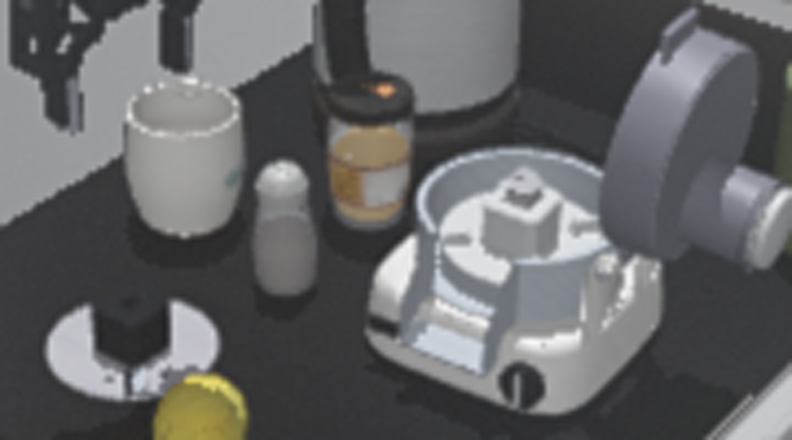

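The ejector hub is at crop (522,225), level on the spindle and resting on the catches. Now the disc.

```bash
python3 -m crank '[{"delta_pos":[0.001,0.001,0.05],"rotation":[0,0,0]},{"delta_pos":[0.001,0.001,0.1],"rotation":[0,0,0]},{"delta_pos":[0.001,0.001,0.14],"rotation":[0,0,0]},{"delta_pos":[0.001,0.001,0.158],"rotation":[0,0,0]},{"delta_pos":[0.001,0.001,0.158],"rotation":[0,0,0]}]'; python3 -m crank '[{"delta_pos":[0,0,0],"rotation":[0,0,0]},{"delta_pos":[0,0,0],"rotation":[0,0,0]},{"delta_pos":[0,0,0],"rotation":[0,0,0]},{"delta_pos":[0,0,0],"rotation":[0,0,0]},{"delta_pos":[0,0,0],"rotation":[0,0,0]}]' 0 50;python3 -m crank '[{"delta_pos":[0,0,0],"rotation":[0,0,0]},{"delta_pos":[0,0,0],"rotation":[0,0,0]}]'; python3 d.py .4644 .1634 .20 88.5
```

```text
time_s: 7.05
position: [0.4642, 0.162, 0.0266]
eef_rot: [0.718, 0.697, -0.002, -0.002]
force: [0.6, -0.2, 0.5]
finger_gap: 0.0852
grasp_force: 0.0
time_s: 7.55
position: [0.465, 0.1632, 0.0306]
eef_rot: [0.717, 0.697, 0.001, 0.0]
force: [-0.1, -3.7, 9.9]
finger_gap: 0.0389
grasp_force: 49.7
time_s: 7.75
position: [0.465, 0.1632, 0.0306]
eef_rot: [0.717, 0.697, 0.001, 0.0]
force: [-0.8, -2.7, 9.8]
finger_gap: 0.0391
grasp_force: 49.7
pos [0.465  0.1632 0.0306] F [-0.8 -2.7  9.8] gap 0.0391 t 7.75
delta [ 0.0005 -0.0003 -0.1694] rot [ 0.0019 -0.0018 -0.0012]
```

```bash
python3 -m crank '[{"delta_pos":[0,0,-0.04],"rotation":[0,0,0]},{"delta_pos":[0,0,-0.09],"rotation":[0,0,0]},{"delta_pos":[0,0,-0.14],"rotation":[0,0,0]},{"delta_pos":[0,0,-0.18],"rotation":[0,0,0]},{"delta_pos":[0,0,-0.18],"rotation":[0,0,0]}]';  python3 d.py .634 -.0145 .200 93
```

```text
time_s: 8.25
position: [0.4659, 0.1634, 0.2146]
eef_rot: [0.717, 0.697, 0.004, 0.002]
force: [1.1, 1.2, -2.6]
finger_gap: 0.039
grasp_force: 52.3
pos [0.4659 0.1634 0.2146] F [ 1.1  1.2 -2.6] gap 0.039 t 8.25
delta [-0.1732  0.1728  0.0155] rot [ 0.0091 -0.0034 -0.0801]
```

```bash
python3 -m crank '[{"delta_pos":[-0.173,0.173,0.012],"rotation":[0.007,-0.003,-0.08]},{"delta_pos":[-0.173,0.173,0.012],"rotation":[0.007,-0.003,-0.08]},{"delta_pos":[-0.173,0.173,0.012],"rotation":[0.007,-0.003,-0.08]},{"delta_pos":[-0.173,0.173,0.012],"rotation":[0.007,-0.003,-0.08]},{"delta_pos":[-0.173,0.173,0.012],"rotation":[0.007,-0.003,-0.08]}]'; python3 -m crank '[{"delta_pos":[0,0,0],"rotation":[0,0,0]},{"delta_pos":[0,0,0],"rotation":[0,0,0]}]'; python3 d.py .634 -.0145 .155 93
```

```text
time_s: 8.75
position: [0.6334, -0.0168, 0.1958]
eef_rot: [0.689, 0.725, -0.003, -0.002]
force: [0.5, 0.7, -2.4]
finger_gap: 0.0393
grasp_force: 52.2
time_s: 8.95
position: [0.6321, -0.0155, 0.1954]
eef_rot: [0.689, 0.725, -0.004, -0.003]
force: [-0.7, 0.1, -2.1]
finger_gap: 0.0391
grasp_force: 52.2
pos [ 0.6321 -0.0155  0.1954] F [-0.7  0.1 -2.1] gap 0.0391 t 8.95
delta [0.001  0.0023 0.0403] rot [-0.0097  0.0008 -0.0019]
```

```bash
python3 -m crank '[{"delta_pos":[0.001,0.0025,0.02],"rotation":[-0.008,0.001,0]},{"delta_pos":[0.001,0.0025,0.037],"rotation":[-0.008,0.001,0]},{"delta_pos":[0.001,0.0025,0.045],"rotation":[-0.008,0.001,0]},{"delta_pos":[0.001,0.0025,0.052],"rotation":[-0.008,0.001,0]},{"delta_pos":[0.001,0.0025,0.055],"rotation":[-0.008,0.001,0]}]'; python3 -m crank '[{"delta_pos":[0,0,0],"rotation":[0,0,0]}]';python3 d.py .634 -.0145 .134 93
```

```text
time_s: 9.45
position: [0.6346, -0.0137, 0.142]
eef_rot: [0.688, 0.726, 0.0, 0.001]
force: [-1.1, -4.6, 5.1]
finger_gap: 0.0389
grasp_force: 52.9
time_s: 9.55
position: [0.6346, -0.014, 0.1421]
eef_rot: [0.688, 0.725, 0.0, 0.001]
force: [-0.8, -2.7, -2.2]
finger_gap: 0.039
grasp_force: 52.2
pos [ 0.6346 -0.014   0.1421] F [-0.8 -2.7 -2.2] gap 0.039 t 9.55
delta [-0.0005 -0.0007  0.008 ] rot [ 0.0009  0.0008 -0.0001]
```

```bash
python3 -m crank '[{"delta_pos":[-0.001,0,0.004],"rotation":[0,0,0]},{"delta_pos":[-0.001,0,0.008],"rotation":[0,0,0]},{"delta_pos":[-0.001,0,0.010],"rotation":[0,0,0]},{"delta_pos":[-0.001,0,0.012],"rotation":[0,0,0]},{"delta_pos":[-0.001,0,0.014],"rotation":[0,0,0]}]' - 70; python3 -m crank '[{"delta_pos":[0,0,0.002],"rotation":[0,0,0]},{"delta_pos":[0,0,0.004],"rotation":[0,0,0]},{"delta_pos":[0,0,0.005],"rotation":[0,0,0]},{"delta_pos":[0,0,0.006],"rotation":[0,0,0]},{"delta_pos":[0,0,0.007],"rotation":[0,0,0]}]' ;python3 d.py .634 -.0145 .1196 93
```

```text
time_s: 10.05
position: [0.6356, -0.0152, 0.1287]
eef_rot: [0.689, 0.725, 0.001, 0.002]
force: [1.6, -4.4, 6.1]
finger_gap: 0.0384
grasp_force: 75.6
time_s: 10.55
position: [0.6354, -0.0153, 0.1214]
eef_rot: [0.689, 0.725, 0.001, 0.001]
force: [1.1, -5.1, 5.6]
finger_gap: 0.0386
grasp_force: 75.6
pos [ 0.6354 -0.0153  0.1214] F [ 1.1 -5.1  5.6] gap 0.0386 t 10.55
delta [ 0.0008 -0.0014  0.0018] rot [ 0.0029  0.001  -0.0006]
```

```bash
python3 -m crank '[{"delta_pos":[-0.001,0,0.001],"rotation":[0,0,0]},{"delta_pos":[-0.001,0,0.0015],"rotation":[0,0,0]},{"delta_pos":[-0.001,0,0.002],"rotation":[0,0,0]},{"delta_pos":[-0.001,0,0.002],"rotation":[0,0,0]}]'; python3 -m crank '[{"delta_pos":[0,0,0.001],"rotation":[0,0,0]},{"delta_pos":[0,0,0.0015],"rotation":[0,0,0]},{"delta_pos":[0,0,0.0015],"rotation":[0,0,0]}]'
```

```text
time_s: 10.95
position: [0.6351, -0.0156, 0.1198]
eef_rot: [0.689, 0.725, 0.001, 0.001]
force: [-0.1, -0.7, 12.0]
finger_gap: 0.0385
grasp_force: 76.2
time_s: 11.25
position: [0.6352, -0.0156, 0.1197]
eef_rot: [0.689, 0.725, 0.001, 0.001]
force: [-5.1, 0.5, 25.1]
finger_gap: 0.0384
grasp_force: 77.6
```

The hard stop came at TCP 0.1197, against the 0.1196 expected for home. Release, retreat and look.

```bash
python3 -m crank '[{"delta_pos":[0,0,-0.001],"rotation":[0,0,0]},{"delta_pos":[0,0,-0.001],"rotation":[0,0,0]},{"delta_pos":[0,0,-0.001],"rotation":[0,0,0]},{"delta_pos":[0,0,-0.001],"rotation":[0,0,0]}]' 0.8; python3 -m crank '[{"delta_pos":[0,0,-0.04],"rotation":[0,0,0]},{"delta_pos":[0,0,-0.09],"rotation":[0,0,0]},{"delta_pos":[0,0,-0.14],"rotation":[0,0,0]},{"delta_pos":[0.05,0,-0.19],"rotation":[0,0,0]},{"delta_pos":[0.1,0,-0.22],"rotation":[0,0,0]}]' 0; python3 d.py .62 .1 .32 93; python3 - <<'E'
from plant import *
from h import *
s=snapshot("side");pickle.dump(s,open("s3.pkl","wb"));a=cv2.resize(s["color"][120:230,220:350],None,fx=5,fy=5,interpolation=cv2.INTER_CUBIC)
cv2.imwrite("pics/s3.png",a[:,:,::-1])
E
```

```text
time_s: 11.65
position: [0.6344, -0.0157, 0.1177]
eef_rot: [0.688, 0.725, -0.0, -0.0]
force: [-0.1, -0.5, -0.4]
finger_gap: 0.0683
grasp_force: 0.0
time_s: 12.15
position: [0.6307, 0.0605, 0.3243]
eef_rot: [0.689, 0.724, 0.001, 0.001]
force: [-0.0, -0.0, -0.3]
finger_gap: -0.0
grasp_force: 0.0
pos [0.6307 0.0605 0.3243] F [-0.  -0.  -0.3] gap -0.0 t 12.15
delta [ 0.04   -0.0087  0.0043] rot [ 0.0022  0.0003 -0.0029]
```

View pics/s3.png

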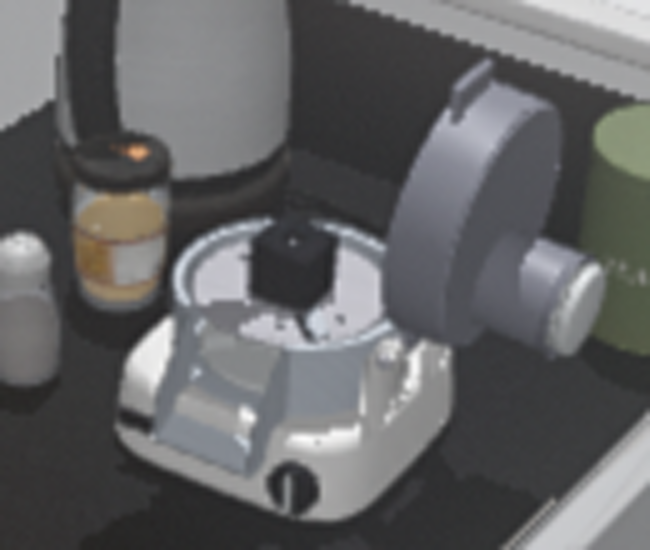

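The disc plate lies level, just below the chamber rim, with its hub at crop (293,262), so the rings are home. The tab is at (473,90) and the pusher's end at (582,308). Now the lid angle.

```bash
python3 - <<'E'
from h import *
s=pickle.load(open("s3.pkl","rb"))
f=np.radians(3);ex=np.array([np.cos(f),np.sin(f),0]);ey=np.array([-np.sin(f),np.cos(f),0]);o=np.array([.635,-.0155,0])
def hit(p):
    px=(np.array(p)+.5)/5-.5+[220,120];a=cast(s,px,.3)[0];b=cast(s,px,0)[0];k=((o-a)@ex)/((b-a)@ex);q=a+k*(b-a);return (q-o)@ey+.079,q[2]-.097
for n,p in(("pusher end",(582,308)),("tab",(473,80))):
    y,z=hit(p);print(n,"from hinge y,z",round(y,4),round(z,4),"r",round(np.hypot(y,z),4),"ang",round(np.arctan2(z,y),3))
print("expected pusher r,ang0",np.hypot(.049,.091),np.arctan2(.091,.049))
for th in(1.57,1.65,1.75,1.85,1.95):
    c,q=np.cos(th),np.sin(th)
    P=[o+ey*(-.079+a*c-b*q)+np.array([0,0,.097+a*q+b*c]) for a,b in((.049,.091),(.159,.0),(.159,.01),(.159,.02),(.079,.0),(.0105,0),(.1475,.036))]
    print(th,(((proj(s,P)-[220,120]+.5)*5-.5).round(0)).tolist())
E
```

```text
pusher end from hinge y,z -0.0892 0.0475 r 0.1011 ang 2.652
tab from hinge y,z -0.015 0.1557 r 0.1564 ang 1.667
expected pusher r,ang0 0.1033537614216338 1.0768549578753153
1.57 [[586.0, 307.0], [447.0, 66.0], [465.0, 71.0], [482.0, 77.0], [433.0, 203.0], [422.0, 313.0], [509.0, 106.0]]
1.65 [[590.0, 321.0], [469.0, 74.0], [487.0, 81.0], [505.0, 87.0], [444.0, 207.0], [424.0, 314.0], [529.0, 119.0]]
1.75 [[595.0, 339.0], [497.0, 86.0], [514.0, 95.0], [532.0, 103.0], [457.0, 213.0], [426.0, 314.0], [554.0, 136.0]]
1.85 [[597.0, 357.0], [524.0, 101.0], [541.0, 111.0], [558.0, 122.0], [470.0, 221.0], [427.0, 315.0], [577.0, 156.0]]
1.95 [[597.0, 374.0], [550.0, 119.0], [567.0, 131.0], [583.0, 143.0], [482.0, 229.0], [429.0, 317.0], [598.0, 178.0]]
```

The lid is upright (about 1.57 rad; both features agree). I go over it, down behind its outer face, then push along the arc.

```bash
python3 d.py .643 -.172 .31 93; python3 - <<'E'
import numpy as np
f=np.radians(3);ey=np.array([-np.sin(f),np.cos(f)]);h=np.array([.639,-.0944])
for th in [1.57,1.5,1.4,1.3,1.2,1.1,1.0,.9,.8,.7,.6,.5,.4,.3,.2,.1,.05,0]:
    a,b=.122,.036;c,s=np.cos(th),np.sin(th);y=a*c-b*s-.011;z=.097+a*s+b*c+.014;p=h+ey*y
    print(th,"rel y",round(y,4),"TCP",p.round(4),round(z,4))
E
```

```text
pos [0.6309 0.0665 0.3288] F [-1.4  2.9  4. ] gap 0.0001 t 12.2
delta [-0.2389 -0.0007  0.0184] rot [ 0.0077 -0.0014  0.0009]
1.57 rel y -0.0469 TCP [ 0.6415 -0.1412] 0.233
1.5 rel y -0.0383 TCP [ 0.641  -0.1326] 0.2352
1.4 rel y -0.0257 TCP [ 0.6403 -0.1201] 0.2373
1.3 rel y -0.0131 TCP [ 0.6397 -0.1074] 0.2382
1.2 rel y -0.0003 TCP [ 0.639  -0.0947] 0.2378
1.1 rel y 0.0123 TCP [ 0.6384 -0.0822] 0.2361
1.0 rel y 0.0246 TCP [ 0.6377 -0.0698] 0.2331
0.9 rel y 0.0366 TCP [ 0.6371 -0.0578] 0.2289
0.8 rel y 0.0482 TCP [ 0.6365 -0.0463] 0.2236
0.7 rel y 0.0591 TCP [ 0.6359 -0.0354] 0.2171
0.6 rel y 0.0694 TCP [ 0.6354 -0.0251] 0.2096
0.5 rel y 0.0788 TCP [ 0.6349 -0.0157] 0.2011
0.4 rel y 0.0874 TCP [ 0.6344 -0.0072] 0.1917
0.3 rel y 0.0949 TCP [6.34e-01 4.00e-04] 0.1814
0.2 rel y 0.1014 TCP [0.6337 0.0069] 0.1705
0.1 rel y 0.1068 TCP [0.6334 0.0123] 0.159
0.05 rel y 0.109 TCP [0.6333 0.0145] 0.1531
0 rel y 0.111 TCP [0.6332 0.0164] 0.147
```

```bash
python3 -m crank '[{"delta_pos":[-0.05,0,0.01],"rotation":[0,0,0]},{"delta_pos":[-0.1,0,0.015],"rotation":[0,0,0]},{"delta_pos":[-0.15,0,0.018],"rotation":[0,0,0]},{"delta_pos":[-0.2,0,0.018],"rotation":[0,0,0]},{"delta_pos":[-0.239,0,0.018],"rotation":[0,0,0]}]'; python3 -m crank '[{"delta_pos":[0,0,0],"rotation":[0,0,0]},{"delta_pos":[0,0,0.04],"rotation":[0,0,0]},{"delta_pos":[0,0,0.075],"rotation":[0,0,0]},{"delta_pos":[0,0,0.075],"rotation":[0,0,0]}]'; python3 d.py .6415 -.1412 .233 93
```

```text
time_s: 12.7
position: [0.6427, -0.1806, 0.3033]
eef_rot: [0.689, 0.725, -0.0, -0.0]
force: [-0.0, 0.4, -0.3]
finger_gap: 0.0001
grasp_force: 0.0
time_s: 13.1
position: [0.6413, -0.177, 0.2243]
eef_rot: [0.688, 0.725, -0.002, -0.004]
force: [0.7, 0.1, -0.3]
finger_gap: 0.0001
grasp_force: 0.0
pos [ 0.6413 -0.177   0.2243] F [ 0.7  0.1 -0.3] gap 0.0001 t 13.1
delta [ 0.0358  0.002  -0.0086] rot [-0.0073 -0.0034 -0.0001]
```

```bash
python3 -m crank '[{"delta_pos":[0.018,0.001,-0.006],"rotation":[-0.004,0,0]},{"delta_pos":[0.036,0.001,-0.009],"rotation":[-0.004,0,0]},{"delta_pos":[0.047,0.001,-0.011],"rotation":[-0.004,0,0]},{"delta_pos":[0.057,0.001,-0.013],"rotation":[-0.004,0,0]},{"delta_pos":[0.07,0.001,-0.0135],"rotation":[-0.004,0,0]}]'; python3 d.py .6377 -.0698 .2331 93
```

```text
time_s: 13.6
position: [0.6407, -0.1073, 0.244]
eef_rot: [0.688, 0.725, 0.002, 0.003]
force: [-0.4, -2.5, 4.2]
finger_gap: 0.0
grasp_force: 2.0
pos [ 0.6407 -0.1073  0.244 ] F [-0.4 -2.5  4.2] gap 0.0 t 13.6
delta [ 0.0376 -0.0011  0.0108] rot [ 0.0065  0.0013 -0.0001]
```

```bash
python3 -m crank '[{"delta_pos":[0.019,0,0.001],"rotation":[0,0,0]},{"delta_pos":[0.037,0,0.005],"rotation":[0,0,0]},{"delta_pos":[0.055,0,0.0115],"rotation":[0,0,0]},{"delta_pos":[0.072,0,0.021],"rotation":[0,0,0]},{"delta_pos":[0.087,0,0.032],"rotation":[0,0,0]}]'; python3 d.py .6342 -.0033 .1866 93
```

```text
time_s: 14.1
position: [0.6357, -0.0193, 0.2094]
eef_rot: [0.688, 0.725, 0.001, 0.001]
force: [-0.7, 0.8, 1.8]
finger_gap: -0.0002
grasp_force: 1.3
pos [ 0.6357 -0.0193  0.2094] F [-0.7  0.8  1.8] gap -0.0002 t 14.1
delta [ 0.016  -0.0007  0.0228] rot [ 0.0037 -0.0003  0.0002]
```

```bash
python3 -m crank '[{"delta_pos":[0.0115,0,0.012],"rotation":[0,0,0]},{"delta_pos":[0.0205,0,0.024],"rotation":[0,0,0]},{"delta_pos":[0.027,0,0.035],"rotation":[0,0,0]},{"delta_pos":[0.0315,0,0.044],"rotation":[0,0,0]},{"delta_pos":[0.0345,0,0.051],"rotation":[0,0,0]}]'; python3 -m crank '[{"delta_pos":[0,0,0.002],"rotation":[0,0,0]},{"delta_pos":[0,0,0.004],"rotation":[0,0,0]},{"delta_pos":[0,0,0.005],"rotation":[0,0,0]},{"delta_pos":[0,0,0.006],"rotation":[0,0,0]}]'; python3 d.py .6342 .0164 .147 93
```

```text
time_s: 14.6
position: [0.6343, 0.0134, 0.1583]
eef_rot: [0.689, 0.725, 0.001, 0.001]
force: [-0.9, 0.6, 2.7]
finger_gap: -0.0001
grasp_force: 0.7
time_s: 15.0
position: [0.6347, 0.013, 0.1537]
eef_rot: [0.689, 0.725, 0.002, 0.002]
force: [-0.6, 1.1, 0.7]
finger_gap: -0.0001
grasp_force: 0.7
pos [0.6347 0.013  0.1537] F [-0.6  1.1  0.7] gap -0.0001 t 15.0
delta [ 0.0034 -0.0003  0.0067] rot [ 0.005   0.0003 -0.0007]
```

```bash
python3 -m crank '[{"delta_pos":[0.001,0,0.002],"rotation":[0,0,0]},{"delta_pos":[0.001,0,0.004],"rotation":[0,0,0]},{"delta_pos":[0.001,0,0.005],"rotation":[0,0,0]},{"delta_pos":[0.001,0,0.005],"rotation":[0,0,0]}]'; python3 -m crank '[{"delta_pos":[0,0,0.001],"rotation":[0,0,0]},{"delta_pos":[0,0,0.0015],"rotation":[0,0,0]},{"delta_pos":[0,0,0.0015],"rotation":[0,0,0]}]'
```

```text
time_s: 15.4
position: [0.6344, 0.0142, 0.1482]
eef_rot: [0.688, 0.725, 0.001, 0.001]
force: [-0.3, -0.1, 0.3]
finger_gap: -0.0001
grasp_force: 0.0
time_s: 15.7
position: [0.6344, 0.0143, 0.1473]
eef_rot: [0.688, 0.725, 0.002, 0.002]
force: [-1.8, 0.8, 4.6]
finger_gap: -0.0001
grasp_force: 2.2
```

Contact is at the expected shut height; press a little more to confirm a hard stop.

```bash
python3 -m crank '[{"delta_pos":[0,0,0.001],"rotation":[0,0,0]},{"delta_pos":[0,0,0.001],"rotation":[0,0,0]}]'; python3 -m crank '[{"delta_pos":[0,0,0.001],"rotation":[0,0,0]},{"delta_pos":[0,0,0.001],"rotation":[0,0,0]}]'
```

```text
time_s: 15.9
position: [0.6345, 0.0143, 0.1472]
eef_rot: [0.688, 0.725, 0.002, 0.002]
force: [-4.2, 1.1, 12.3]
finger_gap: -0.0001
grasp_force: 6.4
time_s: 16.1
position: [0.6346, 0.0143, 0.1471]
eef_rot: [0.688, 0.725, 0.002, 0.002]
force: [-7.0, 1.2, 20.6]
finger_gap: 0.0
grasp_force: 10.4
```

Hard stop at 0.147, the shut height. Retreat and look.

```bash
python3 -m crank '[{"delta_pos":[0,0,-0.03],"rotation":[0,0,0]},{"delta_pos":[0,0,-0.08],"rotation":[0,0,0]},{"delta_pos":[0.03,0,-0.13],"rotation":[0,0,0]},{"delta_pos":[0.08,0,-0.15],"rotation":[0,0,0]},{"delta_pos":[0.12,0,-0.15],"rotation":[0,0,0]}]'; python3 -m crank '[{"delta_pos":[0,0,0],"rotation":[0,0,0]},{"delta_pos":[0,0,0],"rotation":[0,0,0]},{"delta_pos":[0,0,0],"rotation":[0,0,0]}]'; python3 - <<'E'
from plant import *
import cv2
s=snapshot("side");cv2.imwrite("pics/s4.png",cv2.resize(s["color"][110:330,150:350],None,fx=2.7,fy=2.7,interpolation=cv2.INTER_CUBIC)[:,:,::-1])
E
```

```text
time_s: 16.6
position: [0.6282, 0.1345, 0.2984]
eef_rot: [0.689, 0.725, 0.003, 0.003]
force: [0.1, 0.1, -0.9]
finger_gap: 0.0003
grasp_force: 0.0
time_s: 16.9
position: [0.6275, 0.1334, 0.2944]
eef_rot: [0.689, 0.725, 0.001, 0.001]
force: [0.4, -1.0, 0.4]
finger_gap: 0.0
grasp_force: 0.0
```

View pics/s4.png

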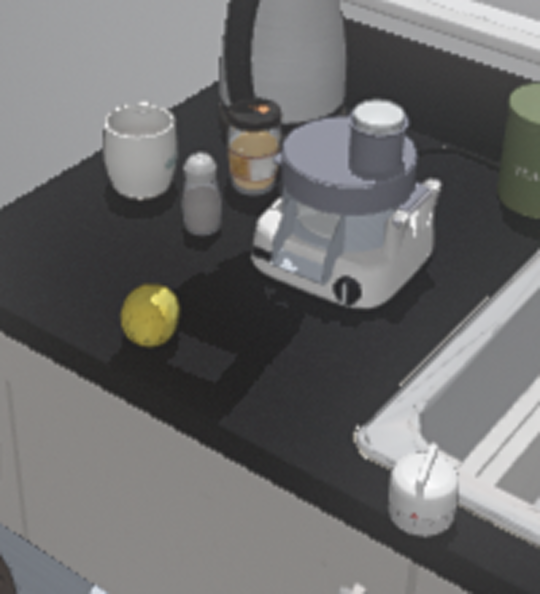

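The lid sits flat and shut on the chamber at (350,165), and the other objects look where they were. Handing in.

```bash
python3 -c "from plant import hand_in;print(hand_in())"
```

```text
the job is handed in; nothing more can be done
None
```

The job is handed in at about 17 s: the ejector plate and slicing disc are pushed home on the spindle, the lid is shut to its stop, and the other objects look unmoved in the last picture; no verdict came back.

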